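# Nip a cemented heel in the bench press and lock the spindle

## Robot

A 6-joint arm with a two-finger parallel gripper is mounted at the origin on the work surface. World frame = base frame: x ahead of the robot, y to its left, z up, the work surface at z = 0. Lengths are in m, angles in rad, forces in N, time in s.
With the tool pointing down it reaches from about 0.225 to 0.875 m from the base axis. Payload 3.4 kg.
Tool frame: the origin (TCP) lies on the centre line of the jaws, within the pads' length; the fingertips stand 11 mm ahead of it and the grasp point (between the pads) lies 8 mm behind it; z points along the fingers, y is the line along which they close (so a half turn about z gives the same grasp; the last joint's range is limited). The gripper opens to 85 mm and grips with 20 to 120 N. Pads are 22 mm wide; open, the fingers measure 114 mm over their backs; the gripper's body (76 mm by 85 mm) begins 54 mm behind the grasp point. The pads swing forward as they close: fully open they stand 13 mm farther back than shut.
Start: joints at [-1.295, 0.276, 1.505, -0, 1.361, -0.121], TCP at [0.222, -0.53, 0.242] pointing down, gripper open.
Joint ranges: [-2.89, 2.89], [-0.75, 2.08], [0.22, 2.7], [-1.18, 4.32], [0.11, 2.71], [-2.7, 2.7]. Speed limits (rad/s): [2.57, 2.57, 3.14, 3.14, 3.14, 3.14].

## Interface

Orientations are given as a unit quaternion [w, x, y, z].
In Python, from rig import manip, eyes, job gives the robot as it stands.
- The arm moves only by the tool drive_tool, never from a script. Its argument "rows" is a list of rows, each a list of 3 entries, a list of its own where there are three numbers: the turn, a rotation vector about the world's x, y, z in rad, then the shift along the world's x, y, z in cm, then the finger opening in cm, from 0 to 8.54. A call has 1 to 8 rows; each row shifts and turns the commanded pose from where the row before left it; what a row does not reach is not made up. A row lasts 1/8 s, in which the tool goes at most 62.5 mm and 10.7 degrees, less where a joint would pass 70% of its speed; a pose out of reach is approached as far as the arm can. A call is refused whole if a number of a shift passes 6.25 or a number of a turn 0.188, either way. A call with a gripper value outside its range is refused whole. The fingers move at their own pace and stop on an object; "force" is the grip in N (left out, the last holds). Time passes only in rows, so rows that do not move let the fingers close. It gives the time, the measured TCP pose, the force, the opening and the grip force at its end, in the units of the state.
- manip.get_state(): the state, without advancing time (a new reading comes with each control period).
- eyes.get_image(name): name is "scene" or "top"; returns the picture (480x640x3 uint8, red, green, blue); there is no depth.
- eyes.get_calibration(name): a dict with "camera_matrix" (3x3 intrinsics, pixels), "k1" (the pictures are not rectified: a ray, as slopes to the right and down, at radius r is drawn at 1 + k1 r^2 times it, then the intrinsics apply), "view" (4x4, takes a point from world to camera coordinates). Camera axes: x right, y up, looking along -z (the intrinsics and any distortion apply to the point x, -y, -z); pixel columns grow to the right and rows downward; lengths in m; the calibration is good to about 2 mm. A picture is of the moment at which its call begins. get_calibration takes no time and is no camera call.
- job.sign_off(): hands the job in; it is judged then, once.
The state is a dict: "clock": time; "qpos": joint angles; "qd": joint speeds; "effort": joint torques, N m; "position": TCP position; "ee_rot": TCP orientation; "contact_force": force on the tool from outside, world axes, zero at the start; "moment": the same for the moment, N m; "width": finger opening in m; "gripper_force": force on a finger pad.
Only numpy, scipy, OpenCV 4.12 (cv2) and the standard library are available. Lean on these libraries where they do the work, as an engineer would, in place of code of your own. Each camera call takes 0.05 s, during which the arm holds its last target. There are 200 camera calls.

## Task

A freshly cemented heel stands in the small bench press. Turn the small knob on top clockwise to wind the pressure pad down until it bears on the heel with a nip of about 60 N (never so hard that the heel is crushed), leaving the larger knurled lock ring just below it where it is. Then tighten the lock ring clockwise, hand-tight on its spring washer, about 0.3 N m, without turning the knob any more, and let go; do not disturb the things around the press.

Things in the scene. Friction and masses are not known exactly. Their poses are not given: they have to be found in the camera images.
- knob_grip (a point): The spindle knob: a black fluted hand knob on a vertical axis, 40 mm across and 26 mm high, the topmost part of the press. This point is on its axis, 18 mm above its underside and 8 mm below its top. The underside hangs about 11 mm above the top of the lock ring at the start. Knob, screw and pad go down together, 1.91 mm per radian (12 mm per turn) clockwise seen from above.
- spindle_knob (a joint): Angle of the spindle knob in rad; grows clockwise seen from above (pad going down). Starts between 0.1 and 0.5; the pad meets the heel 0.4 to 2.3 rad further on, differently each time. Running friction is steady, about 0.18 N m, and holds the screw where it is left. Once the pad bears, each further 0.1 rad adds about 7 N on the heel, and each 10 N on the heel adds 0.019 N m to the torque of turning.
- ring_grip (a point): The lock ring: a dark steel knurled ring, 60 mm across and 16 mm high, coaxial with the knob and just below it, round the screw. This point is on its axis, at half its height. Its underside is 21 mm above the press's crosshead, which is 56 mm deep and 215 mm long; between them is a boss 48 to 66 mm across.
- lock_ring (a joint): Angle of the lock ring in rad; grows clockwise seen from above, which tightens it. The ring's angle is counted from the spring washer under it. It starts loose, 0.6 to 1.1 rad short of bearing on the washer. Friction is about 0.12 N m while loose; it does not move up or down noticeably.
- spring_washer (a joint): The disc spring washer, 55 mm across and 1.5 mm thick, between lock ring and boss: how far (rad, clockwise) the ring has carried it round since bearing on it; 0 at the start. It takes 0.16 N m to start it and 0.08 N m more for each 0.1 rad: the ring is tight from about 0.21 N m on, and over about 0.48 N m strains the thread. On letting go it eases back a little at most and stays.
- ring_mark (a point): White witness line on the top face of the lock ring; this point is at its outer end, 25.5 mm from the axis. It goes round with the ring.
- bolster: Wooden packing block, 95 x 85 mm, let into the base of the press, that the heel stands on; fixed; origin at the centre of its underside, 30 mm below its top. Over the heel, at the foot of the screw under the crosshead, hangs a round rubber-faced pressure pad, 44 mm across, 1 to 5 mm clear of the heel at the start (how far is not measured); it goes down with the knob and does not turn.
- heel: Stacked leather heel with a black rubber top-piece, loose, standing on its seat on the wooden packing block in the press, about 62 x 56 mm and 50 mm high; origin at the centre of its underside. Leave it where it stands.
- press: Green two-pillar bench press, bolted down: base 150 mm deep, 230 mm long, 28 mm thick; two steel pillars 88 mm either side of the spindle carry the crosshead. The crosshead's top is 162 mm above the bench; pillar nuts end 171 mm above the bench. Origin under the spindle axis at bench height; its y axis runs along the crosshead.
- hammer: Hammer, 240 mm long, lying on the bench on one side of the press. Bystander.
- cement_tin: Closed tin, 72 mm across and 85 mm high, standing beside the press; origin at the centre of its underside. Bystander.
- spare_heel: Second heel like the one in the press, standing on the bench beside the press; origin at the centre of its underside. Bystander.

How it is judged:
On the way:
1. the pad presses the heel on the packing block with 40 to 85 N, the lock ring not yet turned (contact force between heel and bolster between 40 and 85 N and distance of ring_mark from where it was at the start of the episode below 0.005 m), for 0.3 s.
At the end, for the whole second after the job is handed in: The pad presses the heel on the packing block with 40 to 85 N, the heel stands upright under it, the lock ring is tight (it has carried the spring washer 0.06 to 0.4 rad round with it, that is it was tightened with 0.21 to 0.48 N m), and nothing is touched (contact force between heel and bolster between 40 and 85 N and value of joint spring_washer between 0.06 and 0.4 rad and angle between heel's own z axis and vertical below 0.05 rad and horizontal distance between heel and press below 0.012 m).
It fails at once if the heel is crushed: pressed with over 115 N (contact force between heel and bolster above 115 N).
It fails at once if the lock ring is turned (its mark moved over 6 mm) while the heel is not pressed with at least 30 N (distance of ring_mark from where it was at the start of the episode above 0.006 m and contact force between heel and bolster below 30 N).
It fails at once if the knob is turned (faster than 0.25 rad/s) once the lock ring has been turned (distance of ring_mark from where it was at the start of the episode above 0.006 m and (velocity of joint spindle_knob above 0.25 rad/s or velocity of joint spindle_knob below -0.25 rad/s)).
It fails at once if the lock ring is forced so hard that the washer is carried round more than 0.4 rad (about 0.5 N m) (value of joint spring_washer above 0.4 rad).
It fails at once if a bystander is moved more than 15 mm (distance of any of hammer, cement_tin, spare_heel from where it was at the start of the episode above 0.015 m).
It also fails if it takes over 67 s, if anything falls off the work surface, if the arm or the gripper's body presses on something with over 40 N, if the wrist force passes 120 N, or if a joint passes its speed limit or range.

## Working session

There is one attempt and no reset: what is moved stays moved. The work goes in short steps, Python scripts to look and compute and a tool call to move; the robot and the scene stay as the last step left them, time stands still between calls to the robot, and variables do not carry over. Pictures are saved under pics/ and viewed, at most 10 in all, crops included, and the job is handed in when it is done.

Besides the shell and the picture viewer there is one more tool, called after "Request:" by a JSON object that holds its "api" and its "payload". drive_tool: Moves the arm, as the interface text tells. Its arguments: {"type":"object","properties":{"rows":{"type":"array"},"force":{"type":"number"}},"required":["rows"]}

```bash
mkdir -p pics
python3 - <<'E'
from rig import manip, eyes, job
import cv2
for n in("scene","top"):
    im=eyes.get_image(n); cv2.imwrite(f"pics/{n}0.png",im[:,:,::-1]); c=eyes.get_calibration(n); print(n,c)
print(manip.get_state())
E
```

```text
scene {'camera_matrix': array([[494.64624422,   0.        , 316.45338285],
       [  0.        , 494.64624422, 240.66535651],
       [  0.        ,   0.        ,   1.        ]]), 'k1': -0.08444402651293316, 'view': array([[ 0.23081294,  0.97287688, -0.01536117, -0.18371107],
       [-0.75530893,  0.18910318,  0.62749375,  0.32345736],
       [ 0.61337901, -0.13323125,  0.77847006, -1.31198598],
       [ 0.        ,  0.        ,  0.        ,  1.        ]])}
top {'camera_matrix': array([[621.84468741,   0.        , 318.52188104],
       [  0.        , 621.84468741, 237.76052598],
       [  0.        ,   0.        ,   1.        ]]), 'k1': -0.0730295896022611, 'view': array([[ 0.02469984, -0.99963201,  0.01121478,  0.04143256],
       [ 0.9909379 ,  0.02596353,  0.13178757, -0.56930244],
       [-0.13203025,  0.00785802,  0.99121454, -1.16033604],
       [ 0.        ,  0.        ,  0.        ,  1.        ]])}
{'clock': 0.1, 'qpos': array([-1.29498471e+00,  2.76513160e-01,  1.50599044e+00, -9.83627466e-06,
        1.36070373e+00, -1.21040357e-01]), 'qd': array([-0.00125222, -0.00155935, -0.00214675,  0.00013438,  0.00092287,
        0.001479  ]), 'effort': array([ 6.62384973e-04, -4.17700517e+01, -2.46404743e+01, -3.13751470e-04,
        5.80922293e-03, -2.06647819e-06]), 'position': array([ 0.2220948 , -0.52989055,  0.24154322]), 'ee_rot': array([-8.04549232e-04,  9.80377549e-01,  1.97127394e-01, -6.72087338e-05]), 'contact_force': array([-0.15310242, -0.30405576, -0.19943513]), 'moment': array([-0.02801976,  0.01915517, -0.01106458]), 'gripper_force': 0.0, 'width': 0.08556376849874808}
```

View pics/scene0.png

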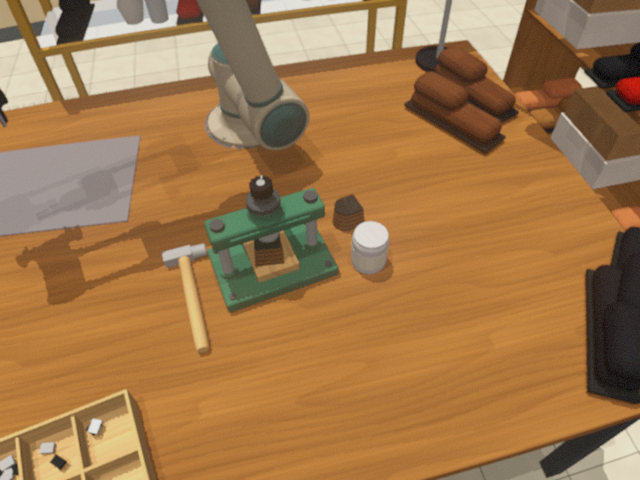

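View pics/top0.png

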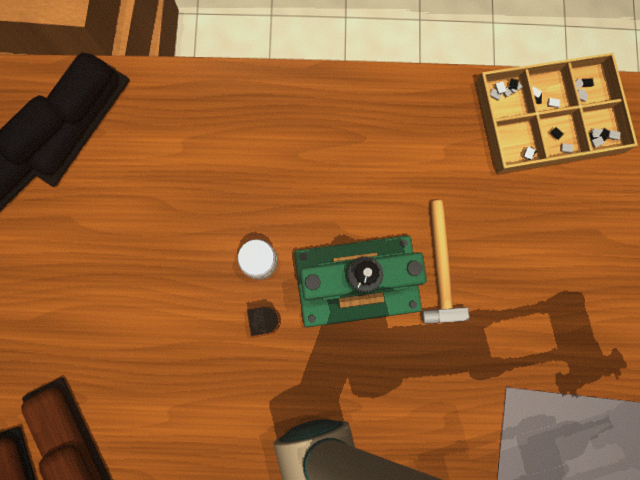

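The press is near top-view pixel (365,273), with the knob and its white pointer there. The tin is at (257,258), the spare heel at (263,320) and the hammer at about x=445. In the scene view the knob is near (261,187). Next I'll zoom in and measure.

```bash
cat > h.py <<'E'
import numpy as np, cv2
from rig import manip, eyes, job
def ray(n,u,v):
    c=eyes.get_calibration(n);K=c["camera_matrix"];V=c["view"]
    d=np.array([(u-K[0,2])/K[0,0],(v-K[1,2])/K[1,1]]);s=d.copy()
    for _ in range(20): s=d/(1+c["k1"]*(s@s))
    R=V[:3,:3];return -R.T@V[:3,3], R.T@np.array([s[0],-s[1],-1])
def onz(n,u,v,z):
    o,d=ray(n,u,v);return o+d*(z-o[2])/d[2]
def pix(n,p):
    c=eyes.get_calibration(n);K=c["camera_matrix"];q=c["view"]@np.r_[p,1]
    s=np.array([q[0],-q[1]])/-q[2]; s=s*(1+c["k1"]*(s@s)); return K[:2,:2]@s+K[:2,2]
E
python3 - <<'E'
from h import *
t=cv2.imread("pics/top0.png");s=cv2.imread("pics/scene0.png")
a=cv2.resize(t[235:315,315:415],(500,400),interpolation=cv2.INTER_CUBIC)
b=cv2.resize(s[165:245,205:265+20],(400,400),interpolation=cv2.INTER_CUBIC)[:, :300]
cv2.imwrite("pics/crop0.png",np.hstack([a,b]))
hsv=cv2.cvtColor(t,cv2.COLOR_BGR2HSV)
g=cv2.inRange(hsv,(55,80,30),(95,255,255))
n,l,st,ce=cv2.connectedComponentsWithStats(g)
for i in np.argsort(-st[1:,4])[:4]+1: print(st[i],ce[i])
# pillar nuts in the top view onto z=.171
for uv in((313,282),(415,268)): print(onz("top",*uv,.171))
print(onz("top",365,273,.236),onz("scene",261,184,.236))
E
```

```text
[ 295  236  131   91 6828] [358.05506737 281.21704745]
[305 451   6  17  19] [306.63157895 458.84210526]
[305 469   2   6   8] [305.375 471.75 ]
[306 476   3   4   5] [307.  477.2]
[0.47445387 0.0644467  0.171     ]
[ 0.50259334 -0.1087492   0.171     ]
[ 0.4868943 -0.0180062  0.236    ] [ 0.49436912 -0.01970387  0.236     ]
```

View pics/crop0.png

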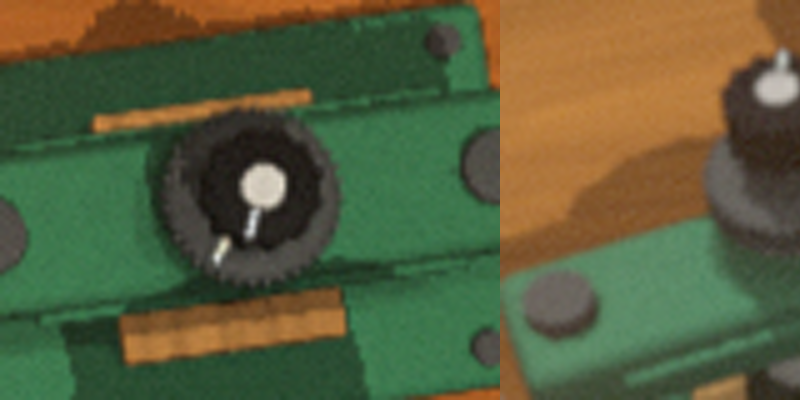

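Run:
```python
from h import *
o1,d1=ray("top",367.6,272.2);o2,d2=ray("scene",260.6,182.4)
A=np.c_[d1,-d2];k=np.linalg.lstsq(A,o2-o1,rcond=None)[0]
print(o1+d1*k[0],o2+d2*k[1])
print(onz("top",367.6,272.2,.238),onz("top",365.4,274.6,.199),onz("scene",260.6,182.4,.238))
```

```text
[ 0.48838904 -0.02226536  0.23457015] [ 0.48874936 -0.01963901  0.23436639]
[ 0.48811723 -0.02196198  0.238     ] [ 0.48714126 -0.02182772  0.199     ] [ 0.49251753 -0.01987407  0.238     ]
```

Request:
{"api": "drive_tool", "payload": {"rows": [[[0, 0, 0.17], [1.66, 3.18, 1.0], 8.5], [[0, 0, 0.17], [1.66, 3.18, 1.0], 8.5], [[0, 0, 0.17], [1.66, 3.18, 1.0], 8.5], [[0, 0, 0.17], [1.66, 3.18, 1.0], 8.5], [[0, 0, 0.17], [1.66, 3.18, 1.0], 8.5], [[0, 0, 0.17], [1.66, 3.18, 1.0], 8.5], [[0, 0, 0.17], [1.66, 3.18, 1.0], 8.5], [[0, 0, 0.17], [1.66, 3.18, 1.0], 8.5]], "force": 40}}

```text
clock: 1.1
position: [0.3552, -0.2747, 0.3223]
ee_rot: [-0.0, 0.636, 0.771, 0.0]
contact_force: [0.6, -0.5, -0.6]
width: 0.0849
gripper_force: 0.0
```

Request:
{"api": "drive_tool", "payload": {"rows": [[[0, 0, 0.17], [1.66, 3.18, 0], 8.5], [[0, 0, 0.17], [1.66, 3.18, 0], 8.5], [[0, 0, 0.17], [1.66, 3.18, 0], 8.5], [[0, 0, 0.17], [1.66, 3.18, 0], 8.5], [[0, 0, 0.17], [1.66, 3.18, 0], 8.5], [[0, 0, 0.17], [1.66, 3.18, 0], 8.5], [[0, 0, 0.17], [1.66, 3.18, 0], 8.5], [[0, 0, 0.17], [1.66, 3.18, 0], 8.5]]}}

```text
clock: 2.1
position: [0.488, -0.0204, 0.3219]
ee_rot: [-0.0, 0.01, 1.0, 0.0]
contact_force: [0.1, -0.5, 0.1]
width: 0.085
gripper_force: 0.0
```

Request:
{"api": "drive_tool", "payload": {"rows": [[[0, 0, 0], [0, 0, -2], 6.5], [[0, 0, 0], [0, 0, -2], 6.5], [[0, 0, 0], [0, 0, -1.5], 6.5], [[0, 0, 0], [0, 0, 0], 6.5]]}}

```text
clock: 2.6
position: [0.487, -0.0215, 0.2661]
ee_rot: [-0.001, 0.013, 1.0, 0.0]
contact_force: [1.3, -0.2, 0.3]
width: 0.0649
gripper_force: 0.0
```

Run:
```python
from h import *
s=eyes.get_image("scene")[:,:,::-1];t=eyes.get_image("top")[:,:,::-1]
p=manip.get_state(); print(p["position"],p["qpos"],p["moment"],pix("scene",p["position"]),pix("scene",[.488,-.021,.236]))
cv2.imwrite("pics/c1.png",np.hstack([cv2.resize(s[130:230,210:310],(400,400),interpolation=2),cv2.resize(t[220:320,315:415],(400,400),interpolation=2)]))
```

```text
[ 0.48806388 -0.02173899  0.26770234] [-1.87122245e-01  1.30055426e-01  1.63357277e+00  1.03959141e-04
  1.37739054e+00 -1.73287068e+00] [-0.06921386 -0.00384602 -0.01661084] [257.17827809 167.62533805] [259.62771491 181.53754313]
```

View pics/c1.png

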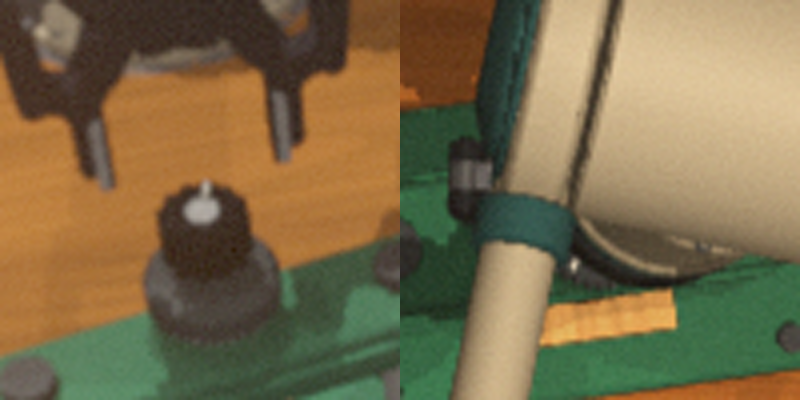

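The scene crop shows the knob cap at about (260.5,182.5) and the fingertips straddling it, centred at about (259,173). They line up within 2 mm, so I'll descend and close.

Request:
{"api": "drive_tool", "payload": {"rows": [[[0, 0, 0], [0, 0, -1.5], 6.5], [[0, 0, 0], [0, 0, -1.5], 6.5], [[0, 0, 0], [0, 0, -1.7], 6.5], [[0, 0, 0], [0, 0, 0], 6.0], [[0, 0, 0], [0, 0, 0], 5.0], [[0, 0, 0], [0, 0, 0], 4.4], [[0, 0, 0], [0, 0, 0], 4.0], [[0, 0, 0], [0, 0, 0], 3.5]], "force": 40}}

```text
clock: 3.7
position: [0.4883, -0.0211, 0.2211]
ee_rot: [0.001, 0.012, 1.0, 0.0]
contact_force: [-0.4, 2.6, 4.0]
width: 0.0389
gripper_force: 39.9
```

Request:
{"api": "drive_tool", "payload": {"rows": [[[0, 0, 0], [0, 0, 0], 3.0], [[0, 0, 0], [0, 0, 0], 3.0], [[0, 0, 0], [0, 0, 0], 3.0]]}}

```text
clock: 4.08
position: [0.4883, -0.0212, 0.2211]
ee_rot: [0.001, 0.012, 1.0, 0.0]
contact_force: [-0.5, 1.8, 6.3]
width: 0.0389
gripper_force: 39.9
```

Run:
```python
from h import *
p=manip.get_state(); print(p)
```

```text
{'clock': 4.075, 'qpos': array([-1.86581850e-01,  1.58859282e-01,  1.71662256e+00,  1.11428189e-03,
        1.26461610e+00, -1.73283939e+00]), 'qd': array([-0.00064134, -0.00016834,  0.00128538, -0.00040075,  0.00055751,
        0.00014589]), 'effort': array([-1.28684074e+00, -3.07299614e+01, -2.18962955e+01, -8.96032099e-01,
       -2.95142038e-01, -9.01400781e-03]), 'position': array([ 0.48827493, -0.02116737,  0.22112646]), 'ee_rot': array([8.28179792e-04, 1.24366023e-02, 9.99922242e-01, 3.93688550e-04]), 'contact_force': array([-0.47353635,  1.82359441,  6.3309583 ]), 'moment': array([ 0.43852648,  0.0889789 , -0.01683852]), 'gripper_force': 39.88877713680267, 'width': 0.038873035168678856}
```

Request:
{"api": "drive_tool", "payload": {"rows": [[[0, 0, -0.05], [0, 0, -0.01], 3.0], [[0, 0, -0.05], [0, 0, -0.01], 3.0], [[0, 0, -0.05], [0, 0, -0.01], 3.0], [[0, 0, -0.05], [0, 0, -0.01], 3.0], [[0, 0, -0.05], [0, 0, -0.01], 3.0], [[0, 0, -0.05], [0, 0, -0.01], 3.0]]}}

```text
clock: 4.82
position: [0.4883, -0.0209, 0.2205]
ee_rot: [0.001, 0.162, 0.987, 0.001]
contact_force: [-0.1, 4.0, 5.9]
width: 0.039
gripper_force: 39.9
```

```bash
cat > m.py <<'E'
from h import *
p=manip.get_state();q=p["ee_rot"]
yaw=2*np.arctan2(q[2],q[1])
print("t",p["clock"],"yaw",round(yaw,3),"q6",p["qpos"][5].round(3),"pos",p["position"].round(4),"F",p["contact_force"].round(1),"M",p["moment"].round(3),"e6",p["effort"][5].round(3),"w",round(p["width"],4),"gf",round(p["gripper_force"],1))
E
python3 m.py
```

```text
t 4.825 yaw 2.816 q6 -1.432 pos [ 0.4883 -0.0209  0.2205] F [-0.1  4.   5.9] M [0.619 0.035 0.171] e6 -0.169 w 0.039 gf 39.9
```

Request:
{"api": "drive_tool", "payload": {"rows": [[[0, 0, -0.05], [0, 0, -0.01], 3.0], [[0, 0, -0.05], [0, 0, -0.01], 3.0]]}}

```text
clock: 5.08
position: [0.4884, -0.0209, 0.2204]
ee_rot: [0.001, 0.211, 0.977, 0.001]
contact_force: [1.0, 4.0, 5.7]
width: 0.0385
gripper_force: 39.9
```

```bash
python3 m.py
```

```text
t 5.075 yaw 2.716 q6 -1.332 pos [ 0.4884 -0.0209  0.2204] F [1.  4.  5.7] M [0.565 0.013 0.22 ] e6 -0.169 w 0.0385 gf 39.9
```

Request:
{"api": "drive_tool", "payload": {"rows": [[[0, 0, -0.05], [0, 0, -0.01], 3.0], [[0, 0, -0.05], [0, 0, -0.01], 3.0], [[0, 0, -0.05], [0, 0, -0.01], 3.0], [[0, 0, -0.05], [0, 0, -0.01], 3.0]]}}

```text
clock: 5.58
position: [0.4884, -0.0207, 0.22]
ee_rot: [0.001, 0.308, 0.951, 0.001]
contact_force: [-0.4, 4.9, 6.2]
width: 0.0386
gripper_force: 39.9
```

```bash
python3 m.py
```

```text
t 5.575 yaw 2.516 q6 -1.132 pos [ 0.4884 -0.0207  0.22  ] F [-0.4  4.9  6.2] M [ 0.68  -0.003  0.176] e6 -0.169 w 0.0386 gf 39.9
```

Request:
{"api": "drive_tool", "payload": {"rows": [[[0, 0, -0.05], [0, 0, -0.01], 3.0], [[0, 0, -0.05], [0, 0, -0.01], 3.0], [[0, 0, -0.05], [0, 0, -0.01], 3.0], [[0, 0, -0.05], [0, 0, -0.01], 3.0]]}}

```text
clock: 6.08
position: [0.4886, -0.0206, 0.2196]
ee_rot: [0.001, 0.401, 0.916, 0.001]
contact_force: [1.0, 4.6, 5.2]
width: 0.0386
gripper_force: 39.9
```

```bash
python3 m.py
```

```text
t 6.075 yaw 2.316 q6 -0.932 pos [ 0.4886 -0.0206  0.2196] F [1.  4.6 5.2] M [ 0.708 -0.095  0.179] e6 -0.169 w 0.0386 gf 39.9
```

Request:
{"api": "drive_tool", "payload": {"rows": [[[0, 0, -0.05], [0, 0, -0.01], 3.0], [[0, 0, -0.05], [0, 0, -0.01], 3.0], [[0, 0, -0.05], [0, 0, -0.01], 3.0]]}}

```text
clock: 6.45
position: [0.4887, -0.0205, 0.2193]
ee_rot: [0.001, 0.469, 0.883, 0.001]
contact_force: [0.1, 4.4, 5.5]
width: 0.0389
gripper_force: 39.9
```

```bash
python3 m.py
```

```text
t 6.45 yaw 2.166 q6 -0.782 pos [ 0.4887 -0.0205  0.2193] F [0.1 4.4 5.5] M [ 0.766 -0.099  0.163] e6 -0.169 w 0.0389 gf 39.9
```

Request:
{"api": "drive_tool", "payload": {"rows": [[[0, 0, -0.05], [0, 0, -0.01], 3.0], [[0, 0, -0.05], [0, 0, -0.01], 3.0], [[0, 0, -0.05], [0, 0, -0.01], 3.0], [[0, 0, -0.05], [0, 0, -0.01], 3.0]]}}

```text
clock: 6.95
position: [0.4888, -0.0204, 0.219]
ee_rot: [0.001, 0.555, 0.832, 0.002]
contact_force: [0.7, 4.8, 6.9]
width: 0.0389
gripper_force: 39.9
```

```bash
python3 m.py
```

```text
t 6.95 yaw 1.966 q6 -0.582 pos [ 0.4888 -0.0204  0.219 ] F [0.7 4.8 6.9] M [ 0.726 -0.138  0.163] e6 -0.158 w 0.0389 gf 39.9
```

Request:
{"api": "drive_tool", "payload": {"rows": [[[0, 0, -0.05], [0, 0, -0.01], 3.0], [[0, 0, -0.05], [0, 0, -0.01], 3.0], [[0, 0, -0.05], [0, 0, -0.01], 3.0], [[0, 0, -0.05], [0, 0, -0.01], 3.0]]}}

```text
clock: 7.45
position: [0.4889, -0.0204, 0.2188]
ee_rot: [0.001, 0.635, 0.773, 0.002]
contact_force: [0.3, 4.1, 6.6]
width: 0.039
gripper_force: 40.0
```

```bash
python3 m.py
```

```text
t 7.45 yaw 1.766 q6 -0.382 pos [ 0.4889 -0.0204  0.2188] F [0.3 4.1 6.6] M [ 0.752 -0.053  0.171] e6 -0.133 w 0.039 gf 40.0
```

Request:
{"api": "drive_tool", "payload": {"rows": [[[0, 0, -0.05], [0, 0, -0.01], 3.0], [[0, 0, -0.05], [0, 0, -0.01], 3.0], [[0, 0, -0.05], [0, 0, -0.01], 3.0]]}}

```text
clock: 7.82
position: [0.4891, -0.0204, 0.2186]
ee_rot: [0.001, 0.691, 0.723, 0.002]
contact_force: [0.4, 5.5, 7.6]
width: 0.0387
gripper_force: 40.0
```

```bash
python3 m.py
```

```text
t 7.825 yaw 1.616 q6 -0.232 pos [ 0.4891 -0.0204  0.2186] F [0.4 5.5 7.6] M [ 0.765 -0.068  0.22 ] e6 -0.114 w 0.0387 gf 40.0
```

Request:
{"api": "drive_tool", "payload": {"rows": [[[0, 0, -0.05], [0, 0, -0.01], 3.0], [[0, 0, -0.05], [0, 0, -0.01], 3.0], [[0, 0, -0.05], [0, 0, -0.01], 3.0], [[0, 0, -0.05], [0, 0, -0.01], 3.0]]}}

```text
clock: 8.32
position: [0.4893, -0.0204, 0.2184]
ee_rot: [0.001, 0.76, 0.65, 0.002]
contact_force: [0.6, 6.0, 8.2]
width: 0.039
gripper_force: 40.1
```

```bash
python3 m.py
```

```text
t 8.325 yaw 1.416 q6 -0.032 pos [ 0.4893 -0.0204  0.2184] F [0.6 6.  8.2] M [ 0.816 -0.065  0.293] e6 -0.09 w 0.039 gf 40.1
```

Request:
{"api": "drive_tool", "payload": {"rows": [[[0, 0, -0.05], [0, 0, -0.01], 3.0], [[0, 0, -0.05], [0, 0, -0.01], 3.0]]}}

```text
clock: 8.57
position: [0.4894, -0.0204, 0.2183]
ee_rot: [0.001, 0.791, 0.611, 0.002]
contact_force: [0.2, 5.7, 9.5]
width: 0.0386
gripper_force: 40.1
```

```bash
python3 m.py
```

```text
t 8.575 yaw 1.316 q6 0.068 pos [ 0.4894 -0.0204  0.2183] F [0.2 5.7 9.5] M [ 0.736 -0.126  0.234] e6 -0.078 w 0.0386 gf 40.1
```

Request:
{"api": "drive_tool", "payload": {"rows": [[[0, 0, -0.05], [0, 0, -0.01], 3.0], [[0, 0, -0.05], [0, 0, -0.01], 3.0]]}}

```text
clock: 8.82
position: [0.4894, -0.0204, 0.2182]
ee_rot: [0.001, 0.821, 0.571, 0.003]
contact_force: [1.5, 4.9, 9.2]
width: 0.0386
gripper_force: 40.1
```

```bash
python3 m.py
```

```text
t 8.825 yaw 1.216 q6 0.168 pos [ 0.4894 -0.0204  0.2182] F [1.5 4.9 9.2] M [ 0.809 -0.084  0.254] e6 -0.065 w 0.0386 gf 40.1
```

Request:
{"api": "drive_tool", "payload": {"rows": [[[0, 0, -0.04], [0, 0, -0.01], 3.0], [[0, 0, 0], [0, 0, 0], 3.0], [[0, 0, 0], [0, 0, 0], 3.0], [[0, 0, 0], [0, 0, 0], 3.0], [[0, 0, 0], [0, 0, 0], 3.0]]}}

```text
clock: 9.45
position: [0.4895, -0.0204, 0.2181]
ee_rot: [0.001, 0.832, 0.555, 0.003]
contact_force: [0.9, 5.0, 9.6]
width: 0.0392
gripper_force: 40.2
```

```bash
python3 m.py
```

```text
t 9.45 yaw 1.177 q6 0.207 pos [ 0.4895 -0.0204  0.2181] F [0.9 5.  9.6] M [ 0.802 -0.062  0.133] e6 0.142 w 0.0392 gf 40.2
```

Request:
{"api": "drive_tool", "payload": {"rows": [[[0, 0, 0], [0, 0, 0], 4.2], [[0, 0, 0], [0, 0, 0], 4.6], [[0, 0, 0], [0, 0, 0], 5.5], [[0, 0, 0], [0, 0, 0], 6.5], [[0, 0, 0], [0, 0, 0], 7.6], [[0, 0, 0], [0, 0, 0], 7.6]]}}

```text
clock: 10.2
position: [0.4878, -0.0216, 0.2164]
ee_rot: [0.0, 0.832, 0.555, -0.0]
contact_force: [-0.3, -1.1, 0.9]
width: 0.0759
gripper_force: 0.0
```

```bash
python3 m.py
python3 - <<'E'
from h import *
s=eyes.get_image("scene")[:,:,::-1]
cv2.imwrite("pics/c2.png",cv2.resize(s[150:270,200:300],(500,600),interpolation=2))
E
```

```text
t 10.2 yaw 1.177 q6 0.207 pos [ 0.4878 -0.0216  0.2164] F [-0.3 -1.1  0.9] M [-0.034 -0.048 -0.   ] e6 0.0 w 0.0759 gf 0.0
```

View pics/c2.png

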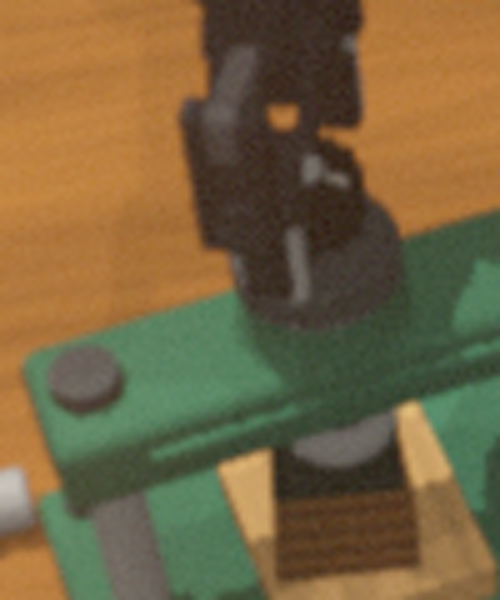

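The picture shows the pad at crop (345,440) bearing on the heel, and the open fingers straddling the knob. The arm sprang back about 2 mm on release, so I'll recentre on the axis and lower to the ring.

Request:
{"api": "drive_tool", "payload": {"rows": [[[0, 0, 0], [0.18, 0.14, 0], 7.8], [[0, 0, 0], [0, 0, -0.6], 7.8], [[0, 0, 0], [0, 0, -0.6], 7.8], [[0, 0, 0], [0, 0, -0.6], 7.8], [[0, 0, 0], [0, 0, -0.6], 7.8], [[0, 0, 0], [0, 0, -0.5], 7.8], [[0, 0, 0], [0, 0, 0], 7.8]]}}

```text
clock: 11.12
position: [0.4894, -0.0201, 0.1869]
ee_rot: [-0.0, 0.832, 0.555, -0.0]
contact_force: [0.3, -0.2, 0.1]
width: 0.0778
gripper_force: 0.0
```

```bash
python3 m.py
```

```text
t 11.125 yaw 1.177 q6 0.211 pos [ 0.4894 -0.0201  0.1869] F [ 0.3 -0.2  0.1] M [-0.025  0.018  0.002] e6 -0.0 w 0.0778 gf 0.0
```

Request:
{"api": "drive_tool", "payload": {"rows": [[[0, 0, 0], [0, 0, 0], 6.8], [[0, 0, 0], [0, 0, 0], 6.3], [[0, 0, 0], [0, 0, 0], 6.1], [[0, 0, 0], [0, 0, 0], 5.9], [[0, 0, 0], [0, 0, 0], 5.5], [[0, 0, 0], [0, 0, 0], 5.0], [[0, 0, 0], [0, 0, 0], 5.0]], "force": 40}}

```text
clock: 12.0
position: [0.4896, -0.0201, 0.188]
ee_rot: [0.0, 0.832, 0.555, 0.0]
contact_force: [-1.9, 0.9, 5.9]
width: 0.0586
gripper_force: 42.1
```

```bash
python3 m.py
```

```text
t 12.0 yaw 1.177 q6 0.211 pos [ 0.4896 -0.0201  0.188 ] F [-1.9  0.9  5.9] M [0.091 0.314 0.052] e6 -0.007 w 0.0586 gf 42.1
```

Request:
{"api": "drive_tool", "payload": {"rows": [[[0, 0, -0.05], [0, 0, 0], 5.0], [[0, 0, -0.05], [0, 0, 0], 5.0], [[0, 0, -0.05], [0, 0, 0], 5.0], [[0, 0, -0.05], [0, 0, 0], 5.0], [[0, 0, -0.05], [0, 0, 0], 5.0], [[0, 0, -0.05], [0, 0, 0], 5.0]]}}

```text
clock: 12.75
position: [0.4899, -0.0203, 0.188]
ee_rot: [0.0, 0.906, 0.424, 0.0]
contact_force: [-1.1, 0.5, 5.0]
width: 0.0586
gripper_force: 42.1
```

```bash
python3 m.py
```

```text
t 12.75 yaw 0.876 q6 0.512 pos [ 0.4899 -0.0203  0.188 ] F [-1.1  0.5  5. ] M [0.024 0.184 0.176] e6 -0.209 w 0.0586 gf 42.1
```

Request:
{"api": "drive_tool", "payload": {"rows": [[[0, 0, -0.05], [0, 0, 0], 5.0], [[0, 0, -0.05], [0, 0, 0], 5.0], [[0, 0, -0.05], [0, 0, 0], 5.0], [[0, 0, -0.05], [0, 0, 0], 5.0]]}}

```text
clock: 13.25
position: [0.49, -0.0204, 0.188]
ee_rot: [0.001, 0.943, 0.331, 0.0]
contact_force: [-0.9, -0.3, 4.8]
width: 0.0586
gripper_force: 42.1
```

```bash
python3 m.py
```

```text
t 13.25 yaw 0.676 q6 0.712 pos [ 0.49   -0.0204  0.188 ] F [-0.9 -0.3  4.8] M [-0.027  0.121  0.139] e6 -0.208 w 0.0586 gf 42.1
```

Request:
{"api": "drive_tool", "payload": {"rows": [[[0, 0, -0.05], [0, 0, 0], 5.0], [[0, 0, -0.05], [0, 0, 0], 5.0]]}}

```text
clock: 13.5
position: [0.4901, -0.0205, 0.188]
ee_rot: [0.001, 0.959, 0.284, 0.001]
contact_force: [-0.1, -0.8, 5.1]
width: 0.0587
gripper_force: 42.0
```

```bash
python3 m.py
```

```text
t 13.5 yaw 0.576 q6 0.812 pos [ 0.4901 -0.0205  0.188 ] F [-0.1 -0.8  5.1] M [-0.064  0.124  0.149] e6 -0.208 w 0.0587 gf 42.0
```

Request:
{"api": "drive_tool", "payload": {"rows": [[[0, 0, -0.05], [0, 0, 0], 5.0], [[0, 0, -0.05], [0, 0, 0], 5.0]]}}

```text
clock: 13.75
position: [0.4902, -0.0206, 0.188]
ee_rot: [0.001, 0.972, 0.236, 0.001]
contact_force: [-0.3, -1.1, 4.7]
width: 0.0587
gripper_force: 42.0
```

```bash
python3 m.py
```

```text
t 13.75 yaw 0.476 q6 0.912 pos [ 0.4902 -0.0206  0.188 ] F [-0.3 -1.1  4.7] M [0.004 0.08  0.119] e6 -0.207 w 0.0587 gf 42.0
```

Request:
{"api": "drive_tool", "payload": {"rows": [[[0, 0, -0.04], [0, 0, 0], 5.0], [[0, 0, -0.04], [0, 0, 0], 5.0]]}}

```text
clock: 14.0
position: [0.4902, -0.0207, 0.188]
ee_rot: [0.001, 0.98, 0.197, 0.001]
contact_force: [-0.8, -0.7, 4.6]
width: 0.0587
gripper_force: 42.0
```

```bash
python3 m.py
```

```text
t 14.0 yaw 0.396 q6 0.992 pos [ 0.4902 -0.0207  0.188 ] F [-0.8 -0.7  4.6] M [-0.102  0.118  0.201] e6 -0.056 w 0.0587 gf 42.0
```

Request:
{"api": "drive_tool", "payload": {"rows": [[[0, 0, -0.04], [0, 0, 0], 5.0]]}}

```text
clock: 14.12
position: [0.4902, -0.0207, 0.188]
ee_rot: [0.001, 0.984, 0.177, 0.001]
contact_force: [-0.4, -1.2, 3.9]
width: 0.0585
gripper_force: 42.0
```

```bash
python3 m.py
```

```text
t 14.125 yaw 0.356 q6 1.032 pos [ 0.4902 -0.0207  0.188 ] F [-0.4 -1.2  3.9] M [-0.139  0.108  0.186] e6 -0.024 w 0.0585 gf 42.0
```

Request:
{"api": "drive_tool", "payload": {"rows": [[[0, 0, -0.04], [0, 0, 0], 5.0]]}}

```text
clock: 14.25
position: [0.4902, -0.0208, 0.188]
ee_rot: [0.001, 0.988, 0.158, 0.001]
contact_force: [-2.0, -1.1, 3.8]
width: 0.0588
gripper_force: 42.0
```

```bash
python3 m.py
```

```text
t 14.25 yaw 0.316 q6 1.071 pos [ 0.4902 -0.0208  0.188 ] F [-2.  -1.1  3.8] M [-0.108  0.053  0.319] e6 0.007 w 0.0588 gf 42.0
```

Request:
{"api": "drive_tool", "payload": {"rows": [[[0, 0, -0.04], [0, 0, 0], 5.0], [[0, 0, -0.04], [0, 0, 0], 5.0], [[0, 0, -0.03], [0, 0, 0], 5.0]]}}

```text
clock: 14.62
position: [0.4902, -0.0209, 0.188]
ee_rot: [0.001, 0.995, 0.103, 0.001]
contact_force: [-0.7, -1.7, 5.0]
width: 0.0584
gripper_force: 42.1
```

```bash
python3 m.py
```

```text
t 14.625 yaw 0.207 q6 1.181 pos [ 0.4902 -0.0209  0.188 ] F [-0.7 -1.7  5. ] M [-0.277  0.081  0.369] e6 0.172 w 0.0584 gf 42.1
```

Request:
{"api": "drive_tool", "payload": {"rows": [[[0, 0, 0], [0, 0, 0], 5.0], [[0, 0, 0], [0, 0, 0], 6.1], [[0, 0, 0], [0, 0, 0], 6.5], [[0, 0, 0], [0, 0, 0], 7.2], [[0, 0, 0], [0, 0, 0], 7.8], [[0, 0, 0], [0, 0, 0], 7.8]]}}

```text
clock: 15.38
position: [0.4895, -0.0201, 0.1873]
ee_rot: [-0.0, 0.995, 0.103, -0.0]
contact_force: [-0.3, -0.6, 0.0]
width: 0.0781
gripper_force: 0.0
```

```bash
python3 m.py
```

```text
t 15.375 yaw 0.207 q6 1.181 pos [ 0.4895 -0.0201  0.1873] F [-0.3 -0.6  0. ] M [ 0.033 -0.046 -0.011] e6 0.0 w 0.0781 gf 0.0
```

Request:
{"api": "drive_tool", "payload": {"rows": [[[0, 0, 0], [0, 0, 1], 7.8], [[0, 0, 0], [0, 0, 1.5], 7.8], [[0, 0, 0], [0, 0, 2], 7.8], [[0, 0, 0], [0, 0, 3], 7.8], [[0, 0, 0], [0, 0, 3], 7.8], [[0, 0, 0], [0, 0, 0], 7.8], [[0, 0, 0], [0, 0, 0], 7.8]]}}

```text
clock: 16.25
position: [0.4893, -0.0201, 0.2924]
ee_rot: [0.0, 0.995, 0.103, -0.0]
contact_force: [-0.5, -0.9, -0.6]
width: 0.0777
gripper_force: 0.0
```

```bash
python3 m.py
python3 - <<'E'
from h import *
s=eyes.get_image("scene")[:,:,::-1]
cv2.imwrite("pics/c3.png",s[100:380,140:420])
E
```

```text
t 16.25 yaw 0.207 q6 1.181 pos [ 0.4893 -0.0201  0.2924] F [-0.5 -0.9 -0.6] M [ 0.033 -0.045 -0.036] e6 0.0 w 0.0777 gf 0.0
```

View pics/c3.png

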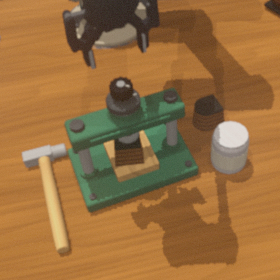

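The gripper is clear above the press. The heel stands under the pad at crop (128,150), and the hammer, tin and spare heel haven't moved. Handing in.

```bash
python3 -c "
from rig import job
print(job.sign_off())"
```

```text
the job is handed in; nothing more can be done
None
```

I've handed the job in, with no verdict returned: by torque and angle the heel is nipped at an estimated 58 N, the lock ring is hand-tight (washer carried round about 0.2 rad, roughly 0.3 N m), and the arm is clear with nothing around the press disturbed.

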